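# Slide the jar rack off the heating block and hold it

### The job

The jars have to cool, so the rack plate must come out past the edge of the heating block, but the open lid of the vial box stands in its way. Close that lid fully first, then slide the plate out along the block, over the closed box and without lifting it off, until the dark line scored across it lies right over the block's top edge along its whole length. Out there the plate tips over if left alone, so finish while still holding it, level and still on the block, and leave the other things on the bench where they are.

Things in the scene. Friction and masses are not known exactly. Their poses are not given: they have to be found in the camera images.
- block: Heating block, fixed to the bench: a blue housing with a pale grey flat top dotted with dark wells, 240 (own x) x 340 (own y) x 115 mm high. Origin at the centre of its underside, z up. The plate slides along its +y (to the robot's left) and out over its +y end.
- block_edge (a point): Middle of the block's top edge at its +y end (the edge the plate passes over), 170 mm along y from the block's origin, 115 mm above the bench. Axes as the block's: x along the edge, y outward, z up.
- plate: White rack plate, loose, about 0.8 kg, 160 (own x) x 340 (own y) x 12 mm thick, flat on the block, at first 10 to 50 mm out past the edge and slightly askew. Origin: centre of its underside; +y = front (outward). Six jars, 56 mm high, are fixed on its front part. Scored line across it at y = -20 mm; its centre of mass is about 30 mm in front of the line, so there it tips unless the rear is held.
- plate_handle (a point): Centre of the bar of the plate's steel handle, at y = -140 mm, x = 0 in the plate (120 mm behind the scored line), 35 mm above the plate's upper face. The bar runs along the plate's x, 80 mm long, 14 mm thick along the plate's y and 20 mm high, on two legs; open space of 25 mm under it. Axes as the plate's.
- plate_rear (a point): Middle of the lower edge of the plate's rear end (y = -170 mm). Axes as the plate's.
- line_near (a point): The end of the scored line at the plate's side nearer the robot, at the height of the underside (x = -80, y = -20 mm in the plate).
- line_far (a point): The end of the scored line at the plate's side away from the robot, at the height of the underside (x = +80, y = -20 mm in the plate).
- vialbox: Vial box, fixed to the bench beyond the block's edge, under the way of the plate: white, square 130 x 130 mm, 50 mm high, full of vials. Origin at the centre of its underside, z up. Its lid is hinged along its +x rim (away from the robot): hinge line at x = +65 mm, 50 mm above the bench, along the box's y.
- lid (a joint): Lid of the vial box: flat, 130 x 130 mm, 6 mm thick, a small thumb tab on its free edge. Angle in rad: 0 = closed flat on the rim (upper face then 56.5 mm above the bench), 1.57 = standing upright over the far rim. The stiff hinge holds it at any angle; 1 to 2 N near the free edge closes it.
- lid_edge (a point): Middle of the lid's free edge, half-way through its thickness, 130 mm from the hinge line. Turns with the lid.
- reagent: Amber reagent bottle, loose, 72 mm across, 170 mm high, standing to the robot's right of the block; origin at the centre of its underside. Leave alone.
- beaker: Small clear open beaker, loose, 64 mm across, 80 mm high, standing left of the vial box; origin at the centre of its underside. Leave alone.
- tipbox: White cardboard box, loose, 85 x 120 x 60 mm high, standing behind the block; origin at the centre of its underside. Leave alone.
Not all that is in view belongs to the job. There is more than one size of the vialbox; the job needs the middle-sized.

How it is judged:
On the way, in this order (a step that is already met when the one before it is completed fails the run):
1. the lid of the vial box is closed (value of joint lid below 0.08 rad), for 0.2 s.
2. the plate's scored line lies over the block's edge while the plate is held level (y of line_near in the frame of block_edge between -0.008 and 0.008 m and y of line_far in the frame of block_edge between -0.008 and 0.008 m and angle between plate_handle's own z axis and vertical below 0.05 rad and contact force between the fingers and plate above 1 N), for 0.2 s.
At the end, for the whole second after the job is handed in: Both ends of the scored line are within 8 mm of the block's edge, the plate is level within 0.05 rad, still, resting on the block (more than 1 N) with its rear end less than 10 mm above it, and not resting on the vial box; the fingers hold it (more than 1 N); the lid is closed (under 0.08 rad) (all of step 2 and value of joint lid below 0.08 rad and contact force between plate and block above 1 N and contact force between plate and vialbox below 0.3 N and linear speed of plate below 0.02 m/s and z of plate_rear in the frame of block_edge below 0.01 m); the arm keeps its last pose, push and grip.
It fails at once if the plate tips (more than 0.15 rad) (angle between plate_handle's own z axis and vertical above 0.15 rad).
It fails at once if the rear end of the plate is lifted more than 15 mm off the block (z of plate_rear in the frame of block_edge above 0.015 m).
It fails at once if a thing on the bench is pushed more than 30 mm (distance of any of reagent, beaker, tipbox from where it was at the start of the episode above 0.03 m).
It also fails if it takes over 54 s, if anything falls off the work surface, if the arm or the gripper's body presses on something with over 40 N, if the wrist force passes 120 N, or if a joint passes its speed limit or range.

### The arm

A 6-joint arm with a two-finger parallel gripper is mounted at the origin on the work surface. World frame = base frame: x ahead of the robot, y to its left, z up, the work surface at z = 0. Lengths are in m, angles in rad, forces in N, time in s.
With the tool pointing down it reaches from about 0.325 to 0.9 m from the base axis. Payload 6.1 kg.
Tool frame: the origin (TCP) lies midway between the tips of the shut fingers; the grasp point (between the pads) lies 19 mm behind it; x points along the fingers, y is the direction in which the jaws open and shut, and the axes are right-handed (so a half turn about x gives the same grasp; the last joint's range is limited). The gripper opens to 85 mm and grips with 20 to 120 N. Pads are 22 mm wide; open, the fingers measure 114 mm over their backs; the gripper's body (76 mm by 85 mm) begins 54 mm behind the grasp point. The pads swing forward as they close: fully open they stand 13 mm farther back than shut.
Start: joints at [-1.353, 0.22, 1.526, -0, 1.395, -0.126], TCP at [0.211, -0.588, 0.231] pointing down, gripper open.
Joint ranges: [-2.98, 2.98], [-0.91, 2.08], [0.09, 2.57], [-1.24, 4.39], [0.2, 2.65], [-2.68, 2.68]. Speed limits (rad/s): [2.57, 2.57, 3.01, 3.14, 3.14, 3.14].

### API

Orientations are given as [roll, pitch, yaw] about the fixed x, y, z axes, in that order (R = Rz(yaw) Ry(pitch) Rx(roll)).
In Python, from plant import movep, move_l, set_joints, gripper_to, hold, inverse_kinematics, observe, get_image, get_calibration, Unreachable, job_done gives the robot as it stands. Calls block until the motion is done:
- movep(position, orientation): joint-space move of the TCP to a pose.
- move_l(position, feed=0.15, rotation=None, max_force=None): straight line of the TCP; rotation=None keeps the orientation; feed is the mean speed in m/s. With max_force (N) it stops when the force on the tool has changed by that much, and returns True; else False.
- set_joints(angles): joint-space move.
- gripper_to(opening, f_grip=None): finger opening in m; f_grip is the grip in N (None keeps the last); returns when the fingers have stopped.
- hold(seconds).
- inverse_kinematics(position, orientation): joint angles nearest the present ones, or None.
- observe(): the state.
- get_image(name): name is "scene" or "side" or "wrist"; returns (picture, depth): 480x640x3 uint8, red, green, blue; 480x640 float32, m along the optical axis (not along the pixel's ray), 0 where there is no reading.
- get_calibration(name): a dict with "intrinsics" (3x3 intrinsics, pixels), "world_from_camera" (4x4, takes a point from camera to world coordinates). Camera axes: x right, y down, z forward; pixel columns grow to the right and rows downward; lengths in m; the calibration is good to about 2 mm. A picture is of the moment at which its call begins: read the wrist's pose just before it. get_calibration takes no time and is no camera call; for the wrist camera it gives the pose at the moment of the call.
A pose or a line that the arm cannot do raises Unreachable and nothing moves.
- job_done(): hands the job in, once; it reports no verdict.
The state is a dict: "time_s": time; "q": joint angles; "joint_velocities": joint speeds; "joint_torque": joint torques, N m; "eef_pos": TCP position; "tcp_rot": TCP orientation; "ft_force": force on the tool from outside, world axes, zero at the start; "torque": the same for the moment, N m; "opening": finger opening in m.
Only numpy, scipy, OpenCV 4.12 (cv2) and the standard library are available. Lean on these libraries where they do the work, as an engineer would, in place of code of your own. Each camera call takes 0.05 s, during which the arm holds its last target. There are 200 camera calls.

## Working session

There is one attempt and no reset: what is moved stays moved. The work goes in short steps, each a Python script; the robot and the scene stay as the last script left them, time stands still between calls to the robot, and variables do not carry over. Pictures are saved under pics/ and viewed, about 8 in all and at most 12, crops included, and the job is handed in when it is done.

```bash
mkdir -p pics; ls
python3 - <<'E'
from plant import *
import cv2, numpy as np
for n in ("scene","side"):
    im,d=get_image(n); cv2.imwrite(f"pics/{n}0.png",im[:,:,::-1]); np.savez(f"{n}0.npz",im=im,d=d,**get_calibration(n))
    c=get_calibration(n); print(n,c["intrinsics"].round(1).tolist(),c["world_from_camera"].round(3).tolist())
print(observe())
E
```

```text
pics
scene [[486.2, 0.0, 314.5], [0.0, 486.2, 235.9], [0.0, 0.0, 1.0]] [[-0.699, 0.515, -0.496, 1.263], [0.715, 0.506, -0.482, 0.716], [0.003, -0.692, -0.722, 1.196], [0.0, 0.0, 0.0, 1.0]]
side [[504.7, 0.0, 324.5], [0.0, 504.7, 237.9], [0.0, 0.0, 1.0]] [[0.985, -0.136, 0.102, 0.372], [-0.17, -0.768, 0.617, -0.914], [-0.005, -0.625, -0.78, 1.293], [0.0, 0.0, 0.0, 1.0]]
{'time_s': 0.1, 'q': array([-1.35311642e+00,  2.21158492e-01,  1.52747869e+00, -9.76292837e-06,
        1.39467901e+00, -1.26136348e-01]), 'joint_velocities': array([ 4.55132234e-05, -3.15717834e-05, -2.49440286e-03, -9.14411104e-04,
        6.71616208e-04,  9.71953250e-05]), 'joint_torque': array([ 1.34985083e-03, -4.98241782e+01, -3.90545082e+01, -1.77604315e-04,
        5.64244314e-03,  2.33420570e-05]), 'eef_pos': array([ 0.2105333 , -0.58791118,  0.2303112 ]), 'tcp_rot': array([-1.69135758,  1.56907277,  1.79405305]), 'ft_force': array([-0.16656814,  0.55629317,  0.46315371]), 'torque': array([-0.02333253,  0.02791005,  0.03450912]), 'opening': 0.08517159874910492}
```

View pics/scene0.png

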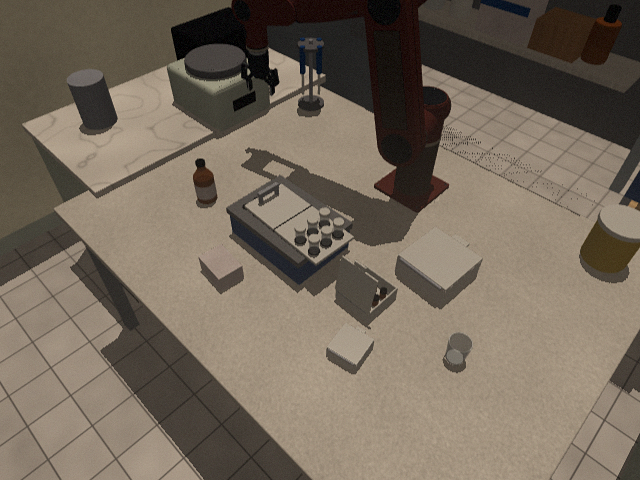

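View pics/side0.png

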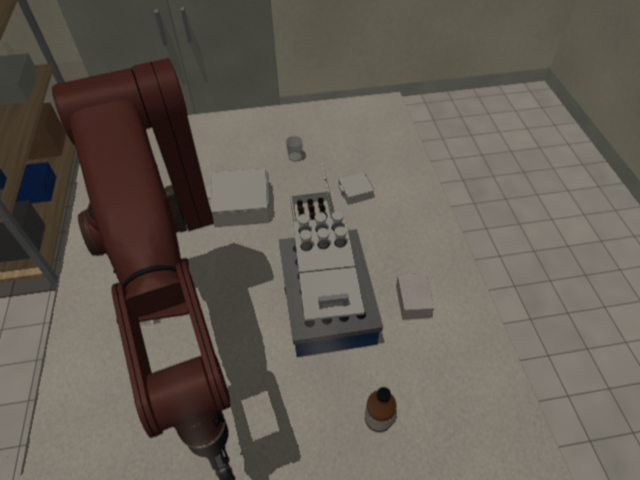

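The candidates for the vial box in the scene picture are:
- the open-lid box at (365,290), which is medium-sized and sits at the block's end under the jars
- the large closed box at (438,263)
- the small closed box at (350,346)

I choose the open one. The handle is at (268,190), the scored line near (290,222), the beaker at (458,350), the tip box at (222,268) and the reagent at (205,180). Next I take the point clouds and a close crop.

```bash
cat > u.py <<'E'
import numpy as np, cv2
def load(n):
    f=np.load(n); return f["im"],f["d"],f["intrinsics"],f["world_from_camera"]
def cloud(d,K,T):
    v,u=np.mgrid[:d.shape[0],:d.shape[1]]
    P=np.stack([(u-K[0,2])/K[0,0]*d,(v-K[1,2])/K[1,1]*d,d,np.ones_like(d)],-1)@T.T
    P=P[...,:3]; P[d<=0]=np.nan; return P
E
python3 - <<'E'
from u import *
im,d,K,T=load("scene0.npz"); P=cloud(d,K,T)
im2,d2,K2,T2=load("side0.npz"); P2=cloud(d2,K2,T2)
a=cv2.resize(im[170:330,215:415],None,fx=4,fy=4,interpolation=cv2.INTER_CUBIC)[:600]
cv2.imwrite("pics/crop1.png",np.clip(a[:,:,::-1]*1.5,0,255).astype(np.uint8))
allp=np.concatenate([P.reshape(-1,3),P2.reshape(-1,3)]); 
for nm,Q in (("scene",P),("side",P2)):
    Q=Q.reshape(-1,3); Q=Q[np.isfinite(Q[:,0])]
    R=Q[(Q[:,0]>.3)&(Q[:,0]<.95)&(Q[:,1]>-.6)&(Q[:,1]<.6)]
    h,e=np.histogram(R[:,2],np.arange(-.01,.24,.005)); print(nm,[(round(b+.0025,3),int(c)) for b,c in zip(e,h)])
    m=np.full((121,66),-1.)
    # height map, cell 1cm
    ix=((R[:,0]-.3)*100).astype(int); iy=((R[:,1]+.6)*100).astype(int)
    np.maximum.at(m,(iy,ix),R[:,2])
    for y in range(100,20,-2): print("%5.2f "%(y/100-.6)+" ".join("%3d"%round(1000*z) if z>.012 else " . " for z in m[y:y+2,:60].reshape(2,30,2).max((0,2))))
E
```

```text
scene [(np.float64(-0.008), 166), (np.float64(-0.002), 11129), (np.float64(0.002), 33926), (np.float64(0.008), 7041), (np.float64(0.012), 524), (np.float64(0.018), 384), (np.float64(0.022), 416), (np.float64(0.028), 392), (np.float64(0.032), 406), (np.float64(0.038), 507), (np.float64(0.042), 1172), (np.float64(0.048), 580), (np.float64(0.052), 391), (np.float64(0.058), 447), (np.float64(0.062), 810), (np.float64(0.068), 365), (np.float64(0.073), 236), (np.float64(0.078), 661), (np.float64(0.082), 1076), (np.float64(0.088), 204), (np.float64(0.093), 98), (np.float64(0.098), 169), (np.float64(0.103), 151), (np.float64(0.108), 177), (np.float64(0.112), 440), (np.float64(0.118), 1361), (np.float64(0.123), 574), (np.float64(0.128), 1711), (np.float64(0.132), 1296), (np.float64(0.137), 181), (np.float64(0.142), 136), (np.float64(0.148), 138), (np.float64(0.152), 155), (np.float64(0.158), 145), (np.float64(0.162), 156), (np.float64(0.168), 142), (np.float64(0.172), 196), (np.float64(0.178), 205), (np.float64(0.182), 302), (np.float64(0.188), 252), (np.float64(0.192), 32), (np.float64(0.198
[... 10822 characters left out ...]
120 119 119 121 118  .   .   .   .   .   .   .   .   .   .   .   .   . 
-0.30  .   .   .   .  119 120 121 120 121 119 118 119 120 118 118 119 119  .   .   .   .   .   .   .   .   .   .   .   .   . 
-0.32  .   .   .   .  119 116 115 116 118 118 116 116 116 117 113 120 116  .   .   .   .   .   .   .   .   .   .   .   .   . 
-0.34  .   .   .   .   .   .   .   .   .   .   .   .   .   .   .   .   .   .   .   .   .   .   .   .   .   .   .   .   .   . 
-0.36  .   .   .   .   .   .   .   .   .   .   .   .   .   .   .   .   .   .   .   .   .   .   .   .   .   .   .   .   .   . 
-0.38  .   .   .   .   .   .   .   .   .   .   .   .   .   .   .   .   .   .   .   .   .   .   .   .   .   .   .   .   .   .
```

View pics/crop1.png

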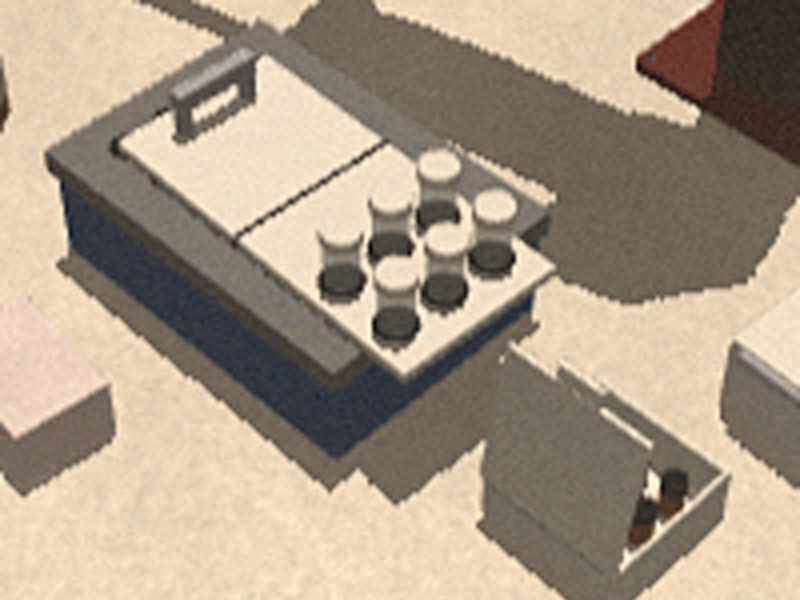

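The crop confirms the choice: the medium open box at the block's +y end has its lid standing nearly upright, seen from behind with vials inside. The scored line runs from crop (238,236) to (388,143), and the handle is at (215,85). Next are precise fits.

```bash
cat >> u.py <<'E'
def onplane(uv,z,K,T):
    uv=np.asarray(uv,float).reshape(-1,2)
    r=np.c_[(uv-K[[0,1],[2,2]])/K[[0,1],[0,1]],np.ones(len(uv))]@T[:3,:3].T
    return (T[:3,3]+r*((z-T[2,3])/r[:,2])[:,None])[:,:2]
def biggest(m):
    n,l,s,c=cv2.connectedComponentsWithStats(m.astype(np.uint8)); return l==1+s[1:,4].argmax()
def rect(m,z,K,T):
    v,u=np.nonzero(m); q=onplane(np.c_[u,v],z,K,T)*1000
    (cx,cy),(w,h),a=cv2.minAreaRect(q.astype(np.float32))
    if w>h: w,h,a=h,w,a-90
    a=(a+90)%180-90
    return np.round([cx,cy,w,h,a],1)
E
python3 - <<'E'
from u import *
for n in("scene","side"):
    im,d,K,T=load(n+"0.npz"); P=cloud(d,K,T); x,y,z=np.moveaxis(P,-1,0)
    off=np.nanmedian(z[(x>.45)&(x<.9)&(y<.6)&(y>-.5)&(z<.012)]); z=z-off
    roi=(x>.35)&(x<.68)&(y>-.36)&(y<.12)
    g=im.astype(int).sum(2)/3
    hsv=cv2.cvtColor(im,cv2.COLOR_RGB2HSV)
    top=biggest(roi&(z>.108)&(z<.136))
    print(n,"floor",off,"g plate",np.median(g[top&(z>.124)]),"g block",np.median(g[top&(z<.119)]))
    th=(np.median(g[top&(z>.124)])+np.median(g[top&(z<.119)]))/2
    pl=biggest(top&(g>th)); bl=biggest(top&(g<th)&(z<.123))
    print(" plate",rect(pl,.127,K,T)," block",rect(bl,.115,K,T))
    q=P[roi&(z>.158)&(z<.19)&(y<-.15)]; print(" handle",q.mean(0),"rect",cv2.minAreaRect((q[:,:2]*1000).astype(np.float32)))
    # front corners of block: edge extreme points
    # lid plane
    L=P[(x>.5)&(x<.62)&(y>.12)&(y<.28)&(z>.07)&(z<.2)]
    c=np.median(L,0); L=L[np.abs(L[:,0]-c[0])<.06]; c=L.mean(0); U,S,V=np.linalg.svd(L-c); nn=V[2]*np.sign(V[2][0])
    print(" lid c",c,"n",nn,"rms",S[2]/len(L)**.5,"lo/hi",L.min(0),L.max(0), "x at z .05:",c[0]+nn[2]/nn[0]*(c[2]-.05))
    hb=biggest((x>.4)&(x<.62)&(y>.11)&(y<.3)&(z>.04)&(z<.064)); print(" boxrim",rect(hb,.05,K,T))
E
```

```text
scene floor 0.0017574493584933126 g plate 147.33333333333334 g block 77.66666666666667
 plate [ 512.6 -182.5  145.7  159.2   87.4]  block [ 5.144e+02 -1.254e+02  2.466e+02  3.579e+02 -3.000e-01]
 handle [ 0.51503924 -0.22136484  0.17148125] rect ((512.30615234375, -221.78488159179688), (17.719053268432617, 82.0382308959961), 87.36761474609375)
 lid c [0.57571226 0.21091869 0.13327655] n [ 0.98396885 -0.00699139  0.17820333] rms 0.0018864995704475937 lo/hi [0.55890345 0.14319054 0.0718801 ] [0.59021186 0.27439257 0.20011195] x at z .05: 0.5907942029465647
 boxrim [521.1 206.9 137.9 141.1  -1.2]
side floor -0.0006811283673189283 g plate 127.33333333333333 g block 76.33333333333333
 plate [ 509.1 -180.5  149.1  158.5   87.5]  block [ 5.084e+02 -1.345e+02  2.394e+02  3.424e+02 -3.000e-01]
 handle [ 0.50736859 -0.22547865  0.16856331] rect ((507.5941467285156, -223.9166259765625), (19.67721176147461, 79.62832641601562), 87.29988861083984)
 lid c [0.56455254 0.18379683 0.15760314] n [ 0.9827507  -0.01686098  0.18416507] rms 0.0017865549614362144 lo/hi [0.55528158 0.13993025 0.06936708] [0.58354138 0.27812116 0.19485266] x at z .05: 0.5847171082776648
 boxrim [514.8 215.4 121.  129.   89.5]
```

Run:
```python
from plant import *
import numpy as np, cv2
for yaw in (0,np.pi,-.045,np.pi-.045,np.pi/2,-np.pi/2):
    for p in ((.5,-.05,.42),(.64,.215,.3),(.51,-.223,.157),(.51,-.08,.157),(.48,.215,.056)):
        q=inverse_kinematics(p,[0,np.pi/2,yaw]); print(round(yaw,2),p,None if q is None else np.round(q,2))
c=get_calibration("wrist"); print(c["world_from_camera"].round(3).tolist(), c["intrinsics"][0,0])
```

```text
0 (0.5, -0.05, 0.42) [-0.26 -0.13  1.54  0.    1.73 -1.83]
0 (0.64, 0.215, 0.3) [ 0.21  0.31  1.29 -0.    1.54 -1.36]
0 (0.51, -0.223, 0.157) [-0.55  0.12  1.78  0.    1.24 -2.12]
0 (0.51, -0.08, 0.157) [-0.31  0.03  1.88  0.    1.23 -1.88]
0 (0.48, 0.215, 0.056) [ 0.27  0.19  1.92 -0.    1.03 -1.3 ]
3.14 (0.5, -0.05, 0.42) [-0.26 -0.13  1.54 -0.    1.73  1.31]
3.14 (0.64, 0.215, 0.3) [0.21 0.31 1.29 0.   1.54 1.78]
3.14 (0.51, -0.223, 0.157) [-0.55  0.12  1.78 -0.    1.24  1.02]
3.14 (0.51, -0.08, 0.157) [-0.31  0.03  1.88 -0.    1.23  1.26]
3.14 (0.48, 0.215, 0.056) [0.27 0.19 1.92 0.   1.03 1.84]
-0.04 (0.5, -0.05, 0.42) [-0.26 -0.13  1.54  0.    1.73 -1.78]
-0.04 (0.64, 0.215, 0.3) [ 0.21  0.31  1.29 -0.    1.54 -1.32]
-0.04 (0.51, -0.223, 0.157) [-0.55  0.12  1.78  0.    1.24 -2.08]
-0.04 (0.51, -0.08, 0.157) [-0.31  0.03  1.88  0.    1.23 -1.83]
-0.04 (0.48, 0.215, 0.056) [ 0.27  0.19  1.92 -0.    1.03 -1.25]
3.1 (0.5, -0.05, 0.42) [-0.26 -0.13  1.54 -0.    1.73  1.36]
3.1 (0.64, 0.215, 0.3) [0.21 0.31 1.29 0.   1.54 1.82]
3.1 (0.51, -0.223, 0.157) [-0.55  0.12  1.78 -0.    1.24  1.06]
3.1 (0.51, -0.08, 0.157) [-0.31  0.03  1.88 -0.    1.23  1.31]
3.1 (0.48, 0.215, 0.056) [0.27 0.19 1.92 0.   1.03 1.89]
1.57 (0.5, -0.05, 0.42) None
1.57 (0.64, 0.215, 0.3) None
1.57 (0.51, -0.223, 0.157) [-0.55  0.12  1.78  0.    1.24  2.59]
1.57 (0.51, -0.08, 0.157) None
1.57 (0.48, 0.215, 0.056) None
-1.57 (0.5, -0.05, 0.42) [-0.26 -0.13  1.54 -0.    1.73 -0.26]
-1.57 (0.64, 0.215, 0.3) [ 0.21  0.31  1.29 -0.    1.54  0.21]
-1.57 (0.51, -0.223, 0.157) [-0.55  0.12  1.78 -0.    1.24 -0.55]
-1.57 (0.51, -0.08, 0.157) [-0.31  0.03  1.88 -0.    1.23 -0.31]
-1.57 (0.48, 0.215, 0.056) [ 0.27  0.19  1.92 -0.    1.03  0.27]
[[0.337, -0.902, -0.269, 0.279], [-0.941, -0.324, -0.094, -0.565], [-0.003, 0.285, -0.959, 0.373], [0.0, 0.0, 0.0, 1.0]] 384.3421418575776
```

```bash
cat >> u.py <<'E'
def snap(n,tag):
    from plant import get_image,get_calibration
    c=get_calibration(n); im,d=get_image(n); cv2.imwrite(f"pics/{tag}.png",im[:,:,::-1]); np.savez(tag+".npz",im=im,d=d,**c)
E
python3 - <<'E'
from plant import *
from u import *
D=[0,np.pi/2,np.pi]
gripper_to(0)
movep([.42,-.03,.36],D); hold(.2); snap("wrist","w1")
movep([.64,.22,.30],D); move_l([.64,.22,.16],feed=.2)
print(observe()["time_s"])
hx,hz,r=.585,.053,.105
F=[]
for t in (1.4,1.2,1.0,.8,.6,.4,.25,.12):
    s,c=np.sin(t),np.cos(t); o=.006+.010*s
    move_l([hx-r*c+o*s,.22,hz+r*s+o*c],feed=.12)
    F.append(np.round(observe()["ft_force"],1).tolist())
p=observe()["eef_pos"]; hit=move_l([hx-r,.22,.045],feed=.03,max_force=12)
o=observe(); print(F,hit,o["eef_pos"],o["ft_force"],o["time_s"])
move_l([hx-r,.22,.20],feed=.2); snap("scene","s1"); print(observe()["time_s"])
E
```

```text
5.425
[[0.8, -0.3, -0.0], [0.0, -0.4, 0.7], [0.6, -0.2, 0.4], [0.4, 0.3, -0.1], [0.4, 0.4, 0.5], [0.3, -0.0, 0.3], [-0.9, 0.1, 0.4], [-0.4, 0.2, 0.1]] True [0.48086469 0.22012606 0.05641688] [-3.03142811 -1.79643369  9.23229057] 8.9167
9.8417
```

View pics/s1.png

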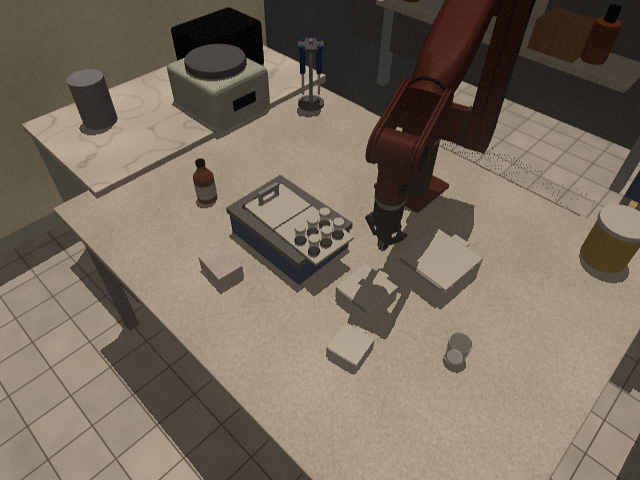

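View pics/w1.png

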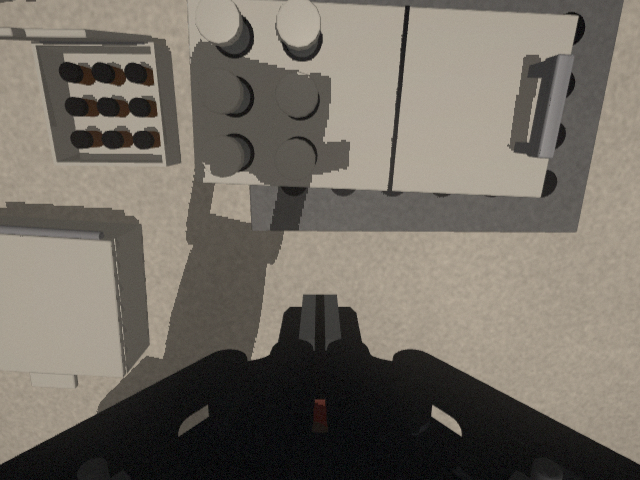

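The lid lies flat: the box at scene (367,288) is closed, and the press stopped at z=56.4 mm against 56.5 expected. The wrist view (taken before closing) shows the block's near corners at (252,231) and (577,232), the scored line from (407,6) to (391,191), and the handle bar at (550,105).

Run:
```python
from u import *
im,d,K,T=load("w1.npz")
# subpixel line: darkest col per row
g=im.astype(float).mean(2)
pts=[(380+g[r,380:420].argmin(),r) for r in range(12,184,4)]
q=onplane(pts,.127,K,T); f=np.polyfit(q[:,0],q[:,1],1); print("line y at x=.51",np.polyval(f,.51),"slope",f[0])
# block front edge: rows 195..228 first dark
b=[]
for r in range(200,228,3):
    row=g[r,235:275]; b.append((235+np.diff(row).argmin(),r))
print(b); e=onplane(b,.115,K,T); print("edge pts",e[[0,-1]].round(4).tolist())
b2=[(540+np.diff(g[r,540:630]).argmax(),r) for r in range(20,226,6)]
e2=onplane(b2,.115,K,T); f2=np.polyfit(e2[:,0],e2[:,1],1); print("rear y at .51",np.polyval(f2,.51),"slope",f2[0])
b3=[(c,215+np.diff(g[215:245,c]).argmax()) for c in range(320,570,8)]
e3=onplane(b3,.115,K,T);f3=np.polyfit(e3[:,1],e3[:,0],1);print("near side x at y=-.1",np.polyval(f3,-.1),"dx/dy",f3[0])
P=cloud(d,K,T);m=(P[...,2]>.158)&(P[...,2]<.19)&(P[...,1]<-.15);qq=P[m];print("handle",np.median(qq,0),cv2.minAreaRect((qq[:,:2]*1000).astype(np.float32)))
print("plate z",np.nanmedian(P[60:100,420:500,2]),"block z",np.nanmedian(P[205:222,320:540,2]))
print("handle bar top outline onplane",onplane([(558,56),(538,156),(572,56),(553,157)],.172,K,T))
```

```text
line y at x=.51 -0.1030942396321274 slope -0.0445407476826165
[(np.int64(249), 200), (np.int64(249), 203), (np.int64(249), 206), (np.int64(249), 209), (np.int64(272), 212), (np.int64(250), 215), (np.int64(250), 218), (np.int64(250), 221), (np.int64(269), 224), (np.int64(269), 227)]
edge pts [[0.4239, 0.0405], [0.3956, 0.0213]]
rear y at .51 -0.2900883365656345 slope 0.0537834155687956
near side x at y=-.1 0.391292128656195 dx/dy 0.004250903812081558
handle [ 0.51136141 -0.21894233  0.17138431] ((509.3338317871094, -222.52951049804688), (15.67758846282959, 80.12914276123047), 87.15396881103516)
plate z 0.12713219915095786 block z 0.11513310543791491
handle bar top outline onplane [[ 0.54753799 -0.21801572]
 [ 0.47111213 -0.2147316 ]
 [ 0.54752725 -0.22896264]
 [ 0.470283   -0.22745482]]
```

Run:
```python
from plant import *
from u import *
h=np.pi/2
move_l([.48,.20,.30],feed=.25)
movep([.5095,-.2225,.26],[0,h,np.pi-.0446]); gripper_to(.085)
print(move_l([.5095,-.2225,.143],feed=.12,max_force=8))
gripper_to(0,f_grip=60); o=observe(); print(o["eef_pos"],o["ft_force"],o["opening"],o["time_s"])
move_l([.5095,-.2225,.1425],feed=.02)
print(observe()["ft_force"])
r=move_l([.511,-.101,.1425],feed=.06,rotation=[0,h,np.pi-.0043],max_force=30); hold(.2)
o=observe(); print(r,o["eef_pos"],o["ft_force"],o["opening"],o["time_s"])
for n in("wrist","scene","side"): snap(n,n[0]+"2")
```

```text
False
[ 0.50963992 -0.22231597  0.14326821] [-0.64288601  1.87764291  2.49147701] 0.013020339862640187 14.525
[-2.08984415  1.97661582  6.97920192]
False [ 0.51208861 -0.10341213  0.14368678] [-0.13471108 -8.04810686  4.36781101] 0.013097388423071928 17.15
```

View pics/w2.png

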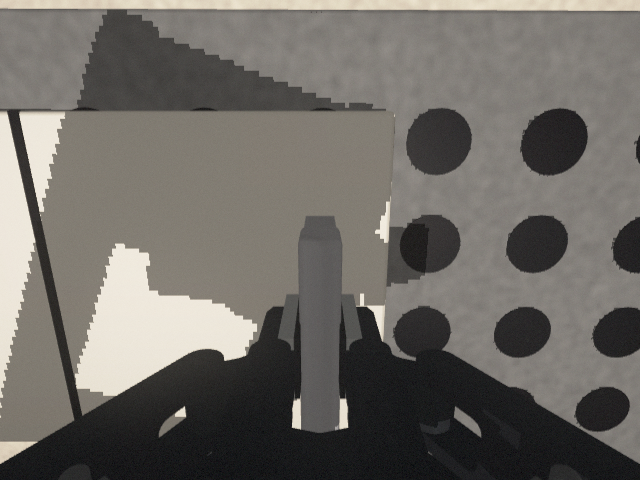

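The wrist view shows the bar held between the fingers. The line runs from (14,112) to (77,415), and the edge is out of frame to the left. I check the line and edge in the other two views.

Run:
```python
from u import *
im,d,K,T=load("w2.npz"); g=im.astype(float).mean(2)
pts=[(5+g[r,5:95].argmin(),r) for r in range(120,380,6)]
q=onplane(pts,.127,K,T); f=np.polyfit(q[:,0],q[:,1],1); r=np.abs(q[:,1]-np.polyval(f,q[:,0]))
q=q[r<.003]; f=np.polyfit(q[:,0],q[:,1],1); print("line y at .51",np.polyval(f,.51),"slope",f[0],len(q))
W=[]
for n in("s2","s2b"):
    pass
for n,x in(("s2",None),):
    pass
im,d,K,T=load("s2.npz")  # side overwrote scene (same initial)
def proj(p,K,T):
    c=np.linalg.inv(T)@np.r_[p,1]; return (K@c[:3])[:2]/c[2]
a=proj([.511,.02,.12],K,T).astype(int); print(a)
x0,y0=a[0]-75,a[1]-60
c=cv2.resize(im[y0:y0+110,x0:x0+150],None,fx=5,fy=5,interpolation=cv2.INTER_CUBIC)
c=np.clip(c.astype(float)*1.4,0,255).astype(np.uint8)[:,:,::-1].copy()
cv2.imwrite("pics/side2c.png",c); print(x0,y0)
for X in (.392,.41,.61,.63): print(X,[np.round((proj([X,Y,.115],K,T)-[x0,y0])*5).tolist() for Y in(.035,.04,.045)])
import plant
snap("scene","sc2")
im,d,K,T=load("sc2.npz"); a=proj([.511,.02,.12],K,T).astype(int); x0,y0=a[0]-75,a[1]-55
c=cv2.resize(im[y0:y0+110,x0:x0+150],None,fx=5,fy=5,interpolation=cv2.INTER_CUBIC)
cv2.imwrite("pics/sc2c.png",np.clip(c.astype(float)*1.4,0,255).astype(np.uint8)[:,:,::-1]); print(x0,y0)
for X in (.392,.41,.61,.63): print(X,[np.round((proj([X,Y,.115],K,T)-[x0,y0])*5).tolist() for Y in(.035,.04,.045)])
```

```text
line y at .51 0.01591866532594531 slope -0.014419308922393877 44
[319 236]
244 176
0.392 [[175.0, 318.0], [174.0, 311.0], [173.0, 305.0]]
0.41 [[205.0, 314.0], [204.0, 307.0], [203.0, 301.0]]
0.61 [[533.0, 269.0], [531.0, 262.0], [530.0, 256.0]]
0.63 [[565.0, 264.0], [564.0, 258.0], [562.0, 252.0]]
247 182
0.392 [[525.0, 198.0], [531.0, 202.0], [537.0, 206.0]]
0.41 [[506.0, 213.0], [512.0, 217.0], [518.0, 221.0]]
0.61 [[281.0, 383.0], [286.0, 388.0], [292.0, 392.0]]
0.63 [[256.0, 402.0], [262.0, 406.0], [268.0, 411.0]]
```

View pics/side2c.png

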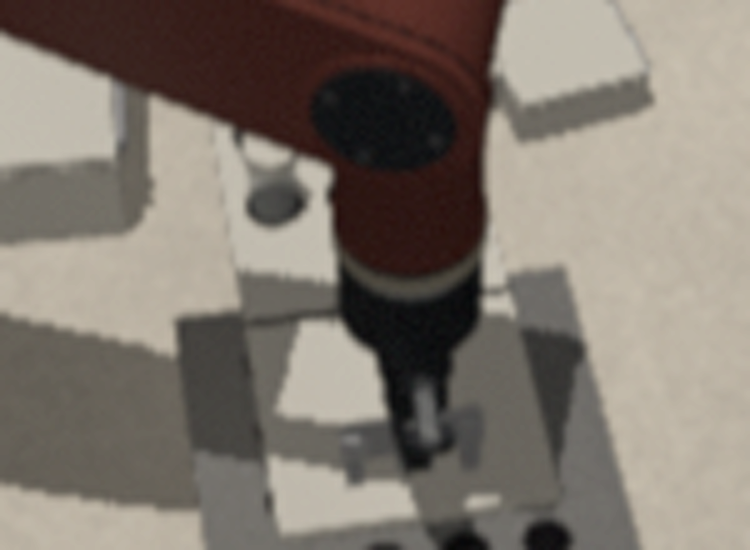

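View pics/sc2c.png

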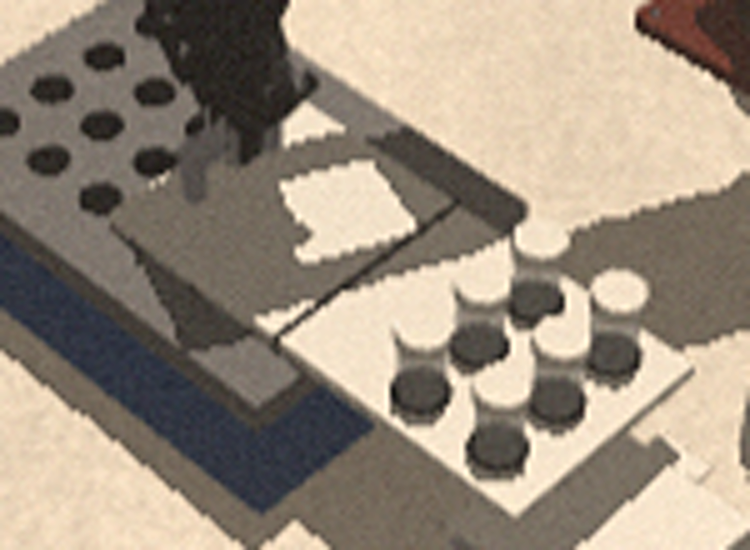

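Run:
```python
from u import *
import plant
o=plant.observe(); print(o["eef_pos"],o["tcp_rot"],o["tcp_rot"][2]-o["tcp_rot"][0]-np.pi,o["ft_force"],o["time_s"])
for f,o,E,L in (("s2.npz",(244,176),[(178,318),(562,266)],[(247,325),(335,313),(483,293),(507,289)]),("sc2.npz",(247,182),[(527,208),(258,411),(305,377)],[(276,341),(365,275),(457,205)])):
    _,_,K,T=load(f)
    t=lambda p:np.array(p)/5-.4+np.array(o)
    print(f,"edge",onplane(t(E),.115,K,T).round(4).tolist(),"line",onplane(t(L),.127,K,T).round(4).tolist())
```

```text
[ 0.51210598 -0.10338625  0.14368976] [ 2.1366864   1.56556054 -1.00951612] -6.287795179383906 [ 0.45958696 -7.00465024  5.61239966] 17.35
s2.npz edge [[0.3927, 0.0362], [0.6268, 0.0358]] line [[0.432, 0.0142], [0.4845, 0.0141], [0.5736, 0.0138], [0.5882, 0.0144]]
sc2.npz edge [[0.3971, 0.0396], [0.6339, 0.0388], [0.596, 0.0398]] line [[0.5954, 0.015], [0.5194, 0.0151], [0.4354, 0.0141]]
```

Run:
```python
from plant import *
from u import *
R=[0,np.pi/2,np.pi-.0043]
y=-.0775
move_l([.511,y,.1425],feed=.05,rotation=R,max_force=30); hold(.3)
for i in range(3):
    p=observe()["eef_pos"]; e=-.0797-p[1]; print(p.round(4),observe()["ft_force"].round(1))
    if abs(e)<.0012: break
    y+=e; move_l([.511,y,.1425],feed=.02,rotation=R); hold(.3)
o=observe(); print(o["opening"],o["time_s"])
snap("wrist","w3"); snap("scene","sc3"); snap("side","sd3")
im,d,K,T=load("sc3.npz"); x0,y0=247,182
c=cv2.resize(im[y0:y0+110,x0:x0+150],None,fx=5,fy=5,interpolation=cv2.INTER_CUBIC)
cv2.imwrite("pics/sc3c.png",np.clip(c.astype(float)*1.4,0,255).astype(np.uint8)[:,:,::-1])
im,d,K,T=load("sd3.npz"); x0,y0=244,176
c=cv2.resize(im[y0:y0+110,x0:x0+150],None,fx=5,fy=5,interpolation=cv2.INTER_CUBIC)
cv2.imwrite("pics/sd3c.png",np.clip(c.astype(float)*1.4,0,255).astype(np.uint8)[:,:,::-1])
```

```text
[ 0.5123 -0.0794  0.1438] [ 1.4 -6.4  5.4]
0.012990967754929899 18.2667
```

View pics/sc3c.png

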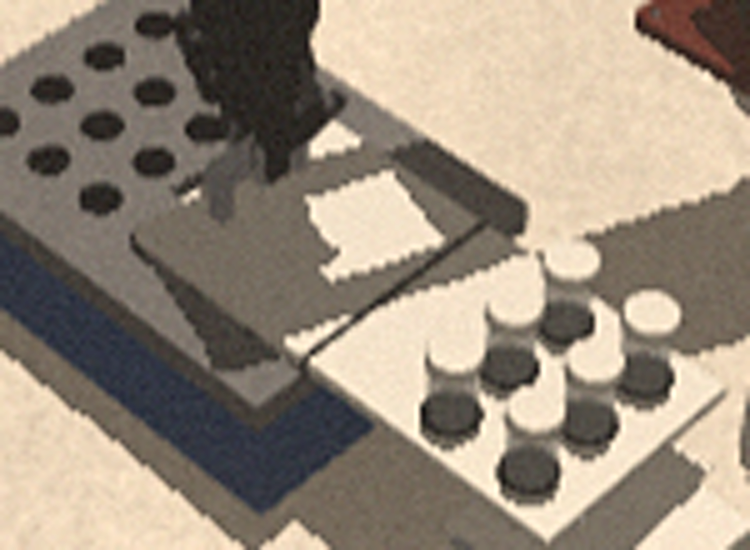

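View pics/sd3c.png

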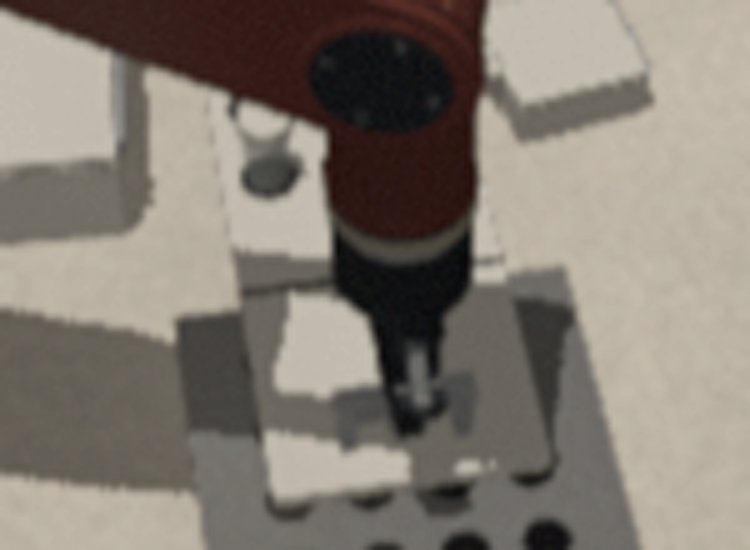

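Both crops show the line near the block's edge: scene (305,360) to (487,225), side (243,296) to (500,259). The fingers hold the bar and the plate lies flat. Now the numbers.

Run:
```python
from u import *
for f,o,E,L in (("sd3.npz",(244,176),[(178,318),(562,266)],[(243,296),(333,283),(477,262),(500,259)]),("sc3.npz",(247,182),[(527,208),(258,411)],[(305,360),(400,291),(487,225)])):
    _,_,K,T=load(f)
    t=lambda p:np.array(p)/5-.4+np.array(o)
    print(f,"edge",onplane(t(E),.115,K,T).round(4).tolist(),"line",onplane(t(L),.127,K,T).round(4).tolist())
from plant import observe
im,d,K,T=load("w3.npz"); P=cloud(d,K,T)
for nm,s in(("plate",np.s_[120:210,120:290]),("blk",np.s_[30:90,380:600])):
    Q=P[s].reshape(-1,3);Q=Q[np.isfinite(Q[:,0])&(Q[:,2]>.1)]; c=np.linalg.lstsq(np.c_[Q[:,:2],np.ones(len(Q))],Q[:,2],rcond=None)[0]; print(nm,Q.mean(0).round(4),"slopes",c[:2].round(4))
im,d,K,T=load("sc3.npz"); P=cloud(d,K,T); x,y,z=np.moveaxis(P,-1,0); m=(x>.44)&(x<.59)&(y>-.13)&(y<.21)&(z>.12)&(z<.14)
Q=P[m]; print("plate full slopes",np.linalg.lstsq(np.c_[Q[:,:2],np.ones(len(Q))],Q[:,2],rcond=None)[0].round(4))
```

```text
sd3.npz edge [[0.3927, 0.0362], [0.6268, 0.0358]] line [[0.4325, 0.0365], [0.4868, 0.037], [0.5746, 0.0381], [0.5886, 0.038]]
sc3.npz edge [[0.3971, 0.0396], [0.6339, 0.0388]] line [[0.594, 0.0379], [0.5142, 0.0394], [0.4354, 0.0393]]
plate [ 0.5712 -0.034   0.1276] slopes [ 0.0006 -0.0038]
blk [ 0.6119 -0.1505  0.1152] slopes [-0.0015  0.0021]
plate full slopes [-0.0006 -0.0015  0.13  ]
```

Run:
```python
from plant import *
hold(.5); o=observe(); print(o["eef_pos"],o["ft_force"],o["opening"],abs(o["joint_velocities"]).max(),o["time_s"]); job_done()
```

```text
[ 0.51226999 -0.07946621  0.14382463] [ 0.34345169 -5.1111201   4.78760072] 0.013180993986003586 0.001276816175659055 18.9167
the job is handed in; nothing more can be done
```

The lid is closed, the plate is slid out over the box with its scored line over the block's edge, and I handed the job in at 18.9 s while still holding the handle. No verdict was reported.

**Lid:** I swept it shut with the closed fingers. The final press stopped at 56.4 mm above the bench, against 56.5 mm for a fully closed lid.

**Plate:** I gripped the handle with the grip set to 60 N. I slid the plate about 143 mm along the block, turned it square to the edge and corrected the last few centimetres from camera measurements.

**Last checks:**
- **Line against the edge:** within about 2 mm at both ends. The side view puts it 0 to 2 mm past the edge, the scene view 0 to 1 mm short.
- **Level and height:** the plate's slope was under 0.004 rad. Its top is about 127.6 mm high, which is flat on the block.
- **Grip:** the fingers stand at 13 mm on the 14 mm bar, the tool presses down with about 5 N, and the arm is still.

**Disagreements:** the cameras differ by 3 to 4 mm on the edge's absolute position, so I compared line and edge within each view. The first fit of the block from the scene picture came out too large (358 instead of 340 mm) and I did not use it. One wrist view showed the line tilted by 0.014 rad, but the two fixed cameras did not.

I did not measure the loose bench items again at the end; nothing in the moves or forces suggested contact with them.

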